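# Unpin an offset lever and hold it level over the battery module

### The job

Pull the long pin that locks the cast lever to its storage rest and stand it in the empty metal cup. Then grip the lever by the arm at its balance point, lift it and hold it still and level a few centimetres (about four) above the battery module, boss over the thick spigot and eye over the thin stud, without letting it touch the module. Finish while still holding it there; do not seat it or put it down, and leave the other things on the bench where they are.

Things in the scene. Friction and masses are not known exactly. Their poses are not given: they have to be found in the camera images.
- lever: Dark cast lever, about 0.65 kg, 255 mm long. Origin: centre of the boss's underside; +x along the arm to the eye; underside flat at z = 0. Boss: tube 60 mm wide, bore 28, 38 tall. Arm: bar 18 mm wide, 22 tall, with a thin rib on top near the boss (to 29 mm). Eye: ring 40 mm wide, hole 14, 16 tall, at x = 205 mm. It starts level on the rest, underside 42 mm above the bench.
- lever_balance (a point): Balance point (centre of gravity along the arm): in the arm, 59 mm from the boss axis towards the eye, at half the arm's height (11 mm above the underside). Axes as the lever.
- lever_boss (a point): Centre of the underside of the lever's boss, on its bore axis.
- lever_eye (a point): Centre of the underside of the lever's eye, on its hole axis.
- rest: Fixed storage rest: aluminium plate 270 x 100 x 12 mm, origin at the centre of its underside, long axis x. A black block 44 x 60 mm at x = -102.5 mm carries the boss and a black lip 8 mm thick at x = +76 mm the arm, both 42 mm above the bench; at x = +102.5 mm an upright socket tube stands 40 mm wide under the eye. Between block and lip the arm is free underneath (30 mm above the plate).
- rest_socket (a point): Mouth centre of the rest's socket tube, 40 mm above the bench; hole 13 mm wide, 28 mm deep, vertical.
- pin: Long locking pin, about 60 g, 130 mm long: steel shank 10 mm thick and 80 mm long with a tapered tip, then a black round handle 18 mm thick and 50 mm long on top. Origin at the tip, +z along the pin to the handle. It starts upright through the lever's eye in the rest's socket, tip 12 mm above the bench, handle from 92 to 142 mm above it.
- cup: Fixed, empty round aluminium cup, 70 mm tall, tapering from 76 mm over the rim to about 61 mm at the foot, 3 mm wall, inner floor 4 mm above the bench. Origin at the centre of its underside. The pin may lean in it.
- module: Fixed black battery module, 274 x 124 mm, lid 70 mm above the bench, small bolt heads around its lid. Origin at the centre of its underside, long axis x. On the lid, 205 mm apart, stand a spigot (24 mm thick, at x = -102.5 mm) and a stud (10 mm thick, at x = +102.5 mm), both 16 mm tall.
- module_spigot (a point): Top centre of the thick spigot (belongs under the lever's boss), 86 mm above the bench.
- module_stud (a point): Top centre of the thin stud (belongs under the lever's eye), 86 mm above the bench.
- link: Bystander: flat copper bar 120 x 25 x 6 mm with two bolt holes, loose. Origin at the centre of its underside.
- jar: Bystander: clear jar with black cap, 60 mm wide, 80 mm tall, loose. Origin at the centre of its underside.
- driver: Bystander: screwdriver with black handle, lying loose.
- strap: Bystander: short symmetrical link of dark steel, 174 mm long, solid round ends, lying loose. Origin at the centre of its underside.
- spanner: Bystander: steel spanner, lying loose.
- collar: Bystander: steel collar, 40 mm wide, 16 mm tall, lying loose. Origin at the centre of its underside.

How it is judged (in metres and radians):
On the way, in this order (a step that is already met when the one before it is completed fails the run):
1. the pin is pulled right out of the rest and the lever's eye, the lever staying on the rest (height (world z) of pin above 0.065 m and height (world z) of lever_balance below 0.065 m), for 0.05 s.
2. the pin stands in the cup, let go, the lever still on the rest (horizontal distance between pin and cup below 0.037 m and height (world z) of pin below 0.03 m and contact force between the fingers and pin below 0.1 N and height (world z) of lever_balance below 0.065 m), for 0.2 s.
3. the lever is lifted clear of the rest, level, gripped at its balance point (height (world z) of each of lever_boss, lever_eye above 0.07 m and angle between lever's own z axis and vertical below 0.14 rad and distance between the grasp point and lever_balance below 0.03 m and contact force between lever and rest below 0.1 N), for 0.2 s.
At the end, for the whole second after the job is handed in: Fingers hold the lever within 30 mm of its balance point, still, level within 5 degrees, off the module; boss within 15 mm of the spigot's axis, eye within 15 mm of the stud's, both over 10 mm above their tops, balance point less than 85 mm above them; pin stands in the cup (horizontal distance between lever_boss and module_spigot below 0.015 m and horizontal distance between lever_eye and module_stud below 0.015 m and z of lever_boss in the frame of module_spigot above 0.01 m and z of lever_eye in the frame of module_stud above 0.01 m and z of lever_balance in the frame of module_spigot below 0.085 m and angle between lever's own z axis and vertical below 0.09 rad and linear speed of lever below 0.02 m/s and angular speed of lever below 0.1 rad/s and contact force between the fingers and lever above 2 N and distance between the grasp point and lever_balance below 0.03 m and contact force between lever and module below 0.1 N and horizontal distance between pin and cup below 0.037 m and height (world z) of pin below 0.03 m); the arm keeps its last pose, push and grip.
It fails at once if a bystander is moved more than 30 mm (distance of any of link, jar, driver, strap, spanner, collar from where it was at the start of the episode above 0.03 m).
It also fails if it takes over 58 s, if anything falls off the work surface, if the arm or the gripper's body presses on something with over 40 N, if the wrist force passes 120 N, or if a joint passes its speed limit or range.

### The arm

A 6-joint arm with a two-finger parallel gripper is mounted at the origin on the work surface. World frame = base frame: x ahead of the robot, y to its left, z up, the work surface at z = 0. Lengths are in m, angles in degrees, forces in N, time in s.
With the tool pointing down it reaches from about 0.325 to 1 m from the base axis. Payload 5.1 kg.
Tool frame: the origin (TCP) lies at the centre of the arm's flange, where the gripper is bolted on; the fingertips stand 173 mm ahead of it and the grasp point (between the pads) lies 155 mm ahead of it; x points along the fingers, z is the direction in which the jaws open and shut, and the axes are right-handed (so a half turn about x gives the same grasp; the last joint's range is limited). The gripper opens to 85 mm and grips with 20 to 120 N. Pads are 22 mm wide; open, the fingers measure 114 mm over their backs; the gripper's body (76 mm by 85 mm) begins 54 mm behind the grasp point. The pads swing forward as they close: fully open they stand 13 mm farther back than shut.
Start: joints at [60.012, 7.093, 94.555, -0, 78.352, -4.733], TCP at [0.277, 0.588, 0.405] pointing down, gripper open.
Joint ranges: [-149.61, 149.61], [-58.7, 133.49], [1.44, 155.28], [-77.14, 257.14], [18.33, 153.61], [-166.67, 166.67]. Speed limits (degrees/s): [147.25, 147.25, 180, 180, 180, 180].

### API

Orientations are given as [roll, pitch, yaw] about the fixed x, y, z axes, in that order (R = Rz(yaw) Ry(pitch) Rx(roll)).
In Python, from rig import manip gives the robot as it stands.
- The arm moves only by the tool servo_tool, never from a script. Its argument "series" is a list of rows, each a list of 6 numbers: the shift along the tool's x, y, z in mm, then the turn, a rotation vector about the tool's x, y, z in degrees. A call has 1 to 8 rows; each row is the pose to reach, as a shift and turn from the pose commanded when the call began, along the tool's axes at that moment; what a row does not reach only later rows make up. A row lasts 1/10 s, in which the tool goes at most 50 mm and 8.59 degrees, less where a joint would pass 70% of its speed; a pose out of reach is approached as far as the arm can. A call with a gripper value outside its range is refused whole. "jaw" is the closure, from 0 (fully open) to 1 (shut), set as the call begins (left out, the last holds). The fingers move at their own pace and stop on an object; the grip force is fixed at half the most. Time passes only in rows, so rows that repeat a pose let the fingers close. It gives the time, the measured TCP pose, the force and the opening at its end, in the units of the state.
- manip.get_state(): the state, without advancing time (a new reading comes with each control period).
- manip.camera(name): name is "scene" or "top"; returns a dict with "pixels" (384x512x3 uint8, blue, green, red), "vertical_fov" (degrees; the focal length in pixels is half the picture's height over the tangent of half this angle, whatever the lens; pixels are square), "cx", "cy" (the principal point, pixels), "D" ([k1, k2, p1, p2, k3] as OpenCV has them; the pictures are not rectified), "origin" and "orientation" of the camera in the world. Camera axes: x right, y down, z forward; pixel columns grow to the right and rows downward; lengths in m; the calibration is good to about 2 mm. A picture is of the moment at which its call begins. There is no depth.
- manip.sign_off(): hands the job in, once; it reports no verdict.
Trained networks look in the newest picture that a camera, given by its name, has taken for a name from the list of things; names that differ only in an ending like _2 or _b are one class to them, and where a whole thing is asked for, a point or a joint stands for the part that bears it (a point fixed in the world has none). Each returns a list of dicts, best first, with "p" (0 to 1); they miss things now and then, are a little off and sometimes report something else, mostly with a low value. They report only what shows in the picture. A call takes as long as a camera call.
- manip.look_for(camera, thing): "xy" ([column, row] in pixels, amid what is visible of it).
- manip.cut_out(camera, thing): "region" (384x512 bool, what is visible of it) and "xy" ([column, row] in pixels, amid what is visible of it).
The state is a dict: "time_s": time; "joint_positions": joint angles; "joint_vel": joint speeds; "tau": joint torques, N m; "tool_pos": TCP position; "ee_rot": TCP orientation; "ft_force": force on the tool from outside, world axes, zero at the start; "wrist_torque": the same for the moment, N m; "gripper_width": opening from 0.0 (shut) to 1.0 (fully open).
Only numpy, scipy, OpenCV 4.12 (cv2) and the standard library are available. Lean on these libraries where they do the work, as an engineer would, in place of code of your own. Each camera call takes 0.05 s, during which the arm holds its last target. There are 200 camera calls.

## Working session

There is one attempt and no reset: what is moved stays moved. The work goes in short steps, Python scripts to look and compute and a tool call to move; the robot and the scene stay as the last step left them, time stands still between calls to the robot, and variables do not carry over. Pictures are saved under pics/ and viewed, about 8 in all and at most 12, crops included, and the job is handed in when it is done.

Besides the shell and the picture viewer there is one more tool, called in YAML: its name, and indented under it one key for each argument. servo_tool: Moves the arm, as the interface text tells. Its arguments: {"type":"object","properties":{"series":{"type":"array"},"jaw":{"type":"number"}},"required":["series"]}

```bash
ls; mkdir -p pics; cat > h.py <<'E'
import numpy as np, cv2
from scipy.spatial.transform import Rotation as R
from rig import manip
def cam(n):
    c=manip.camera(n); return c
def K(c):
    f=192/np.tan(np.radians(c["vertical_fov"])/2)
    return np.array([[f,0,c["cx"]],[0,f,c["cy"]],[0,0,1]])
def Rc(c): 
    return R.from_euler('xyz',c["orientation"],degrees=True).as_matrix()
def ray(c,xy):
    u=cv2.undistortPoints(np.array([[xy]],float),K(c),np.array(c["D"],float))[0,0]
    return np.array(c["origin"]),Rc(c)@np.array([u[0],u[1],1])
def atz(c,xy,z):
    o,d=ray(c,xy); return o+d*(z-o[2])/d[2]
def proj(c,P):
    P=np.atleast_2d(P); Rm=Rc(c); q=(P-np.array(c["origin"]))@Rm
    return cv2.projectPoints(q,np.zeros(3),np.zeros(3),K(c),np.array(c["D"],float))[0][:,0]
E
cat > a.py <<'E'
from h import *
s=manip.get_state(); print(s)
for n in("scene","top"):
    c=cam(n); print(n,{k:v for k,v in c.items() if k!="pixels"})
    cv2.imwrite(f"pics/{n}0.png",c["pixels"])
    for t,z in dict(lever_boss=.042,lever_eye=.042,lever_balance=.053,rest_socket=.04,pin=.1,cup=.04,module=.07,module_spigot=.086,module_stud=.086,rest=.012,lever=.06,strap=.005,jar=.04,collar=.01,driver=.01,spanner=.005,link=.005).items():
        print(t,[(np.round(d["xy"],1).tolist(),round(d["p"],2),np.round(atz(c,d["xy"],z)[:2],3).tolist()) for d in manip.look_for(n,t)[:2]])
E
python3 a.py
```

```text
pics
{'time_s': 0.0, 'joint_positions': array([ 6.00114689e+01,  7.13320876e+00,  9.46357550e+01,  1.02617465e-03,
        7.83530578e+01, -4.73172577e+00]), 'joint_vel': array([-0.15866291, -0.09216737,  0.05066745,  0.00841839, -0.02013694,
       -0.01530272]), 'tau': array([-2.87378090e-03, -4.23612535e+01, -3.65456450e+01, -2.62570893e-04,
        7.01675570e-03,  4.95851168e-06]), 'tool_pos': array([0.27722353, 0.58762806, 0.40343863]), 'ee_rot': array([ 174.79656864,   89.87797437, -120.46044498]), 'ft_force': array([-0.68125284, -0.64291408,  0.09919437]), 'wrist_torque': array([ 0.0184956 , -0.05472258, -0.02406283]), 'gripper_width': 1.0014261102205104}
scene {'vertical_fov': 48.7958880781928, 'cx': 251.939760497332, 'cy': 201.43403346332093, 'D': array([-0.12678759,  0.        ,  0.        ,  0.        ,  0.        ]), 'origin': array([1.57896792, 0.47913042, 1.07958343]), 'orientation': array([-132.42665269,    0.21579836,  116.40044088])}
lever_boss [([208.4, 166.1], 0.84, [0.453, -0.279])]
lever_eye [([207.2, 162.6], 0.92, [0.435, -0.296])]
lever_balance [([208.4, 167.0
[... 1542 characters left out ...]
55, 0.26])]
module_spigot [([181.5, 198.2], 0.98, [0.547, 0.257]), ([333.3, 224.6], 0.27, [0.471, -0.206])]
module_stud [([178.4, 194.9], 0.58, [0.557, 0.267])]
rest [([268.5, 204.6], 0.6, [0.536, -0.01]), ([336.8, 225.8], 0.59, [0.47, -0.229])]
lever [([360.3, 224.7], 0.67, [0.473, -0.293])]
strap [([119.1, 215.5], 0.81, [0.496, 0.479]), ([360.2, 224.6], 0.63, [0.475, -0.306])]
jar [([265.3, 134.2], 0.84, [0.762, 0.002])]
collar [([269.3, 242.4], 0.51, [0.415, -0.014])]
driver [([333.2, 136.8], 0.78, [0.762, -0.221])]
spanner [([417.8, 227.7], 0.89, [0.467, -0.49]), ([362.0, 224.8], 0.17, [0.474, -0.312])]
link [([221.7, 137.3], 0.84, [0.759, 0.148]), ([118.3, 212.9], 0.51, [0.504, 0.482])]
```

```bash
python3 - <<'E'
import cv2
a=cv2.imread('pics/top0.png');cv2.imwrite('pics/v1.png',cv2.resize(a[90:300,80:450],(800,454),interpolation=cv2.INTER_CUBIC))
a=cv2.imread('pics/scene0.png');cv2.imwrite('pics/v2.png',cv2.resize(a[110:310,130:430],(800,533),interpolation=cv2.INTER_CUBIC))
E
```

```text
(no output)
```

View pics/v1.png

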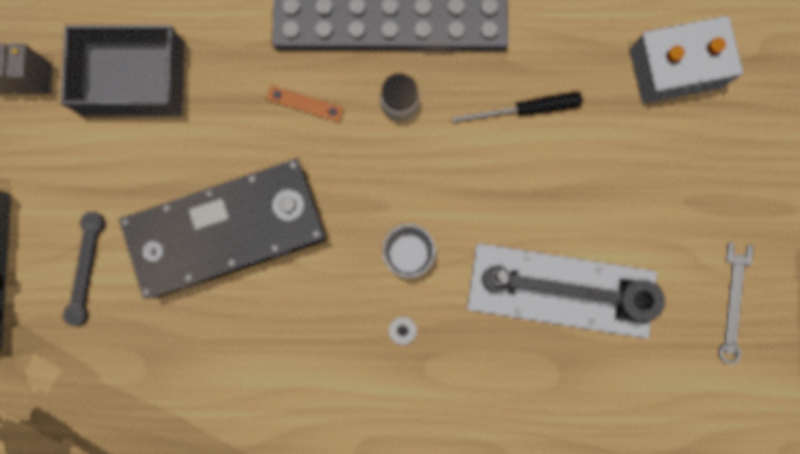

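View pics/v2.png

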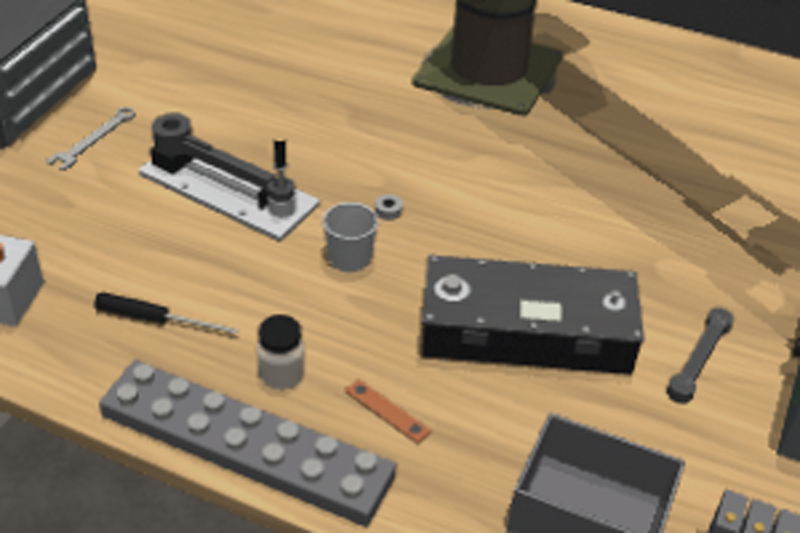

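```bash
cat > fit.py <<'E'
from h import *
from scipy.optimize import least_squares
T=cam("top");S=cam("scene")
ft=lambda u:np.array([80,90])+np.array(u)/2.162-.0
fs=lambda u:np.array([130,110])+np.array(u)/2.667
def fit(x0,L,yaw=True):
    def pts(p,l): 
        c,s=np.cos(p[2]),np.sin(p[2]); return [p[0]+c*l[0]-s*l[1],p[1]+s*l[0]+c*l[1],l[2]]
    def res(p): return np.concatenate([proj(c,pts(p,l))[0]-uv for c,l,uv in L])
    r=least_squares(res,x0,loss='soft_l1'); print(np.round(r.x[:2],4),np.degrees(r.x[2]).round(2)); print(np.round(r.fun.reshape(-1,2),1).tolist()); return r.x
a,b=.137,.062
m=fit([.55,.26,2],[(T,[-.1025,0,.086],ft([289,203])),(T,[.1025,0,.086],ft([152,250])),
 (S,[-.1025,0,.086],fs([454,284])),(S,[.1025,0,.086],fs([615,297])),
 (T,[-a,-b,.07],ft([297,159])),(T,[-a,b,.07],ft([326,239])),(T,[a,-b,.07],ft([121,219])),(T,[a,b,.07],ft([146,297])),
 (S,[-a,-b,.07],fs([421,318])),(S,[-a,b,.07],fs([428,257])),(S,[a,b,.07],fs([636,271])),(S,[a,-b,.07],fs([642,330]))])
a,b=.135,.05
r=fit([.47,-.22,1.7],[(T,[-a,-b,.012],ft([656,270])),(T,[-a,b,.012],ft([648,337])),(T,[a,-b,.012],ft([476,245])),(T,[a,b,.012],ft([469,309])),
 (S,[-a,-b,.012],fs([139,172])),(S,[a,-b,.012],fs([283,237])),(S,[a,b,.012],fs([319,202])),
 (T,[-.1025,0,.08],ft([643,299])),(S,[-.1025,0,.08],fs([173,125])),(S,[.1025,0,.142],fs([280,142]))])
fit([.53,-.01,0],[(T,[0,0,.07],ft([410,250])),(S,[0,0,.07],fs([350,221]))])
for n,p,xs in(("module",m,(-.1025,.1025)),("lever/rest",r,(-.1025,-.0435,.1025))):
    print(n,[np.round([p[0]+x*np.cos(p[2]),p[1]+x*np.sin(p[2])],4).tolist() for x in xs])
E
python3 fit.py
```

```text
[0.5576 0.2588] 109.36
[[-1.0, 0.2], [-1.0, -0.1], [-1.3, -2.8], [-0.7, -2.8], [0.4, -0.9], [-0.6, -0.6], [-1.3, -0.5], [-1.4, 1.1], [-0.5, 0.0], [-0.9, -2.4], [-0.6, -1.4], [0.1, 2.4]]
[ 0.4762 -0.2372] 82.0
[[-0.4, -0.2], [-0.3, -0.1], [-0.5, -1.1], [-1.6, 0.1], [-0.9, -1.7], [-1.2, -1.1], [0.4, -2.1], [-0.4, -0.0], [-1.1, -1.0], [-0.2, -2.6]]
[ 0.5289 -0.0111] 0.0
[[-0.7, -0.2], [-0.6, -1.5]]
module [[0.5916, 0.1621], [0.5236, 0.3555]]
lever/rest [[0.4619, -0.3387], [0.4702, -0.2803], [0.4905, -0.1357]]
```

```bash
cat > go.py <<'E'
import sys
from h import *
def go(x,y,z,yaw):
    s=manip.get_state(); p=np.array(s["tool_pos"]); C=R.from_euler('xyz',s["ee_rot"],degrees=True).as_matrix()
    best=None
    for k in(0,180):
        a=np.radians(yaw+k); zz=np.array([np.cos(a),np.sin(a),0]); xx=np.array([0,0,-1.]); G=np.c_[xx,np.cross(zz,xx),zz]
        rv=R.from_matrix(C.T@G).as_rotvec(degrees=True)
        if best is None or np.linalg.norm(rv)<np.linalg.norm(best): best=rv
    d=C.T@(np.array([x,y,z+.155])-p)*1000
    print("shift",d.round(1),"turn",best.round(2),"| jawdir",C[:,2].round(3),"grasp",(p+.155*C[:,0]).round(4),"q",np.round(s["joint_positions"],1),"F",np.round(s["ft_force"],1),"w",round(s["gripper_width"],3),"t",round(s["time_s"],2))
if __name__=="__main__": go(*map(float,sys.argv[1:5]))
E
python3 go.py .4905 -.1357 .22 -8
```

```text
shift [  29.7 -501.5 -563.4] turn [72.74 -0.   -0.  ] | jawdir [0.427 0.904 0.   ] grasp [0.2773 0.5878 0.2497] q [60.   7.1 94.6  0.  78.4 -4.7] F [-1.1 -0.2 -0.7] w 1.003 t 1.9
```

servo_tool:
  series:
    - [5, -30, -34, 4, 0, 0]
    - [8, -60, -68, 8, 0, 0]
    - [10, -95, -107, 13, 0, 0]
    - [12, -130, -146, 18, 0, 0]
    - [14, -165, -185, 23, 0, 0]
    - [16, -200, -225, 28, 0, 0]
    - [18, -235, -264, 33, 0, 0]
    - [20, -270, -303, 38, 0, 0]

```text
time_s: 2.7
tool_pos: [0.3878, 0.2115, 0.3856]
ee_rot: [-7.7, 89.9, 18.9]
ft_force: [1.7, -0.6, -0.4]
gripper_width: 1.0
```

```bash
python3 go.py .4905 -.1357 .22 -8
```

```text
shift [  10.5 -356.5  -63.5] turn [ 3.457e+01  7.000e-02 -1.000e-02] | jawdir [0.894 0.447 0.001] grasp [0.388  0.2116 0.2306] q [ 21.6 -20.  121.2  -0.   78.7  -4.9] F [ 1.7 -0.6 -0.4] w 1.0 t 2.7
```

servo_tool:
  series:
    - [2, -50, -9, 5, 0, 0]
    - [4, -100, -18, 10, 0, 0]
    - [6, -150, -27, 15, 0, 0]
    - [8, -200, -36, 20, 0, 0]
    - [9, -250, -45, 25, 0, 0]
    - [10, -300, -54, 30, 0, 0]
    - [10, -340, -61, 34, 0, 0]
    - [10, -356, -63, 34.6, 0, 0]

```text
time_s: 3.5
tool_pos: [0.4923, -0.1363, 0.3755]
ee_rot: [-56.5, 89.9, -64.6]
ft_force: [0.3, 0.6, 0.4]
gripper_width: 1.003
```

```bash
cat > look.py <<'E'
import sys
from h import *
n,tag,w=sys.argv[1],sys.argv[2],int(sys.argv[3])
P=[list(map(float,a.split(','))) for a in sys.argv[4:]]
c=cam(n); u=proj(c,P); print(u.round(1).tolist())
cx,cy=u[0].astype(int); x0=max(0,min(512-w,cx-w//2)); h=int(w*.75); y0=max(0,min(384-h,cy-h//2)); k=800/w
print("crop",x0,y0,k)
im=cv2.resize(c["pixels"][y0:y0+h,x0:x0+w],(800,int(h*k)),interpolation=cv2.INTER_CUBIC)
for q in u: cv2.drawMarker(im,tuple(int(v) for v in (q-[x0,y0]+.5)*k),(0,255,0),cv2.MARKER_CROSS,12,1)
cv2.imwrite(f"pics/{tag}.png",im)
E
python3 go.py .4905 -.1357 .22 -8
python3 look.py scene v3 100 .4905,-.1357,.142 .4905,-.1357,.092 .4905,-.1357,.058 .4905,-.1357,.22
```

```text
shift [ 0.5  0.4 -1.8] turn [-0.14  0.03  0.05] | jawdir [ 0.99  -0.142  0.001] grasp [ 0.4923 -0.1365  0.2205] q [-21.5  -9.7 113.9  -0.   75.8 -13.3] F [0.3 0.6 0.4] w 1.003 t 3.5
[[234.8, 160.7], [235.2, 171.3], [235.4, 178.3], [234.1, 143.1]]
crop 184 123 8.0
```

View pics/v3.png

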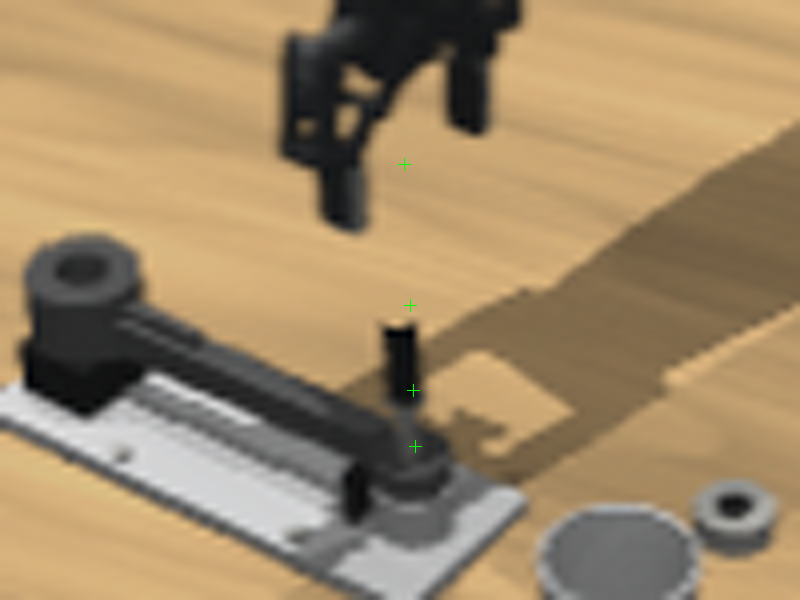

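```bash
python3 - <<'E'
from h import *
S=cam("scene");T=cam("top")
for z,u in((.142,(399,326)),(.092,(404,404)),(.117,(402,365))):
    print(z,atz(S,(184+(u[0]+.5)/8-.5,123+(u[1]+.5)/8-.5),z).round(4))
print("top pred",proj(T,[[.4905,-.1357,.142],[.4905,-.1357,.092],[.4905,-.1357,.058]]).round(1).tolist())
im=cv2.imread('pics/top0.png')[200:240,290:330]
cv2.imwrite('pics/v4.png',cv2.resize(im,(600,600),interpolation=cv2.INTER_CUBIC))
E
```

```text
0.142 [ 0.5068 -0.1324  0.142 ]
0.092 [ 0.5015 -0.1345  0.092 ]
0.117 [ 0.5038 -0.1334  0.117 ]
top pred [[312.1, 217.2], [310.2, 218.0], [309.0, 218.4]]
```

View pics/v4.png

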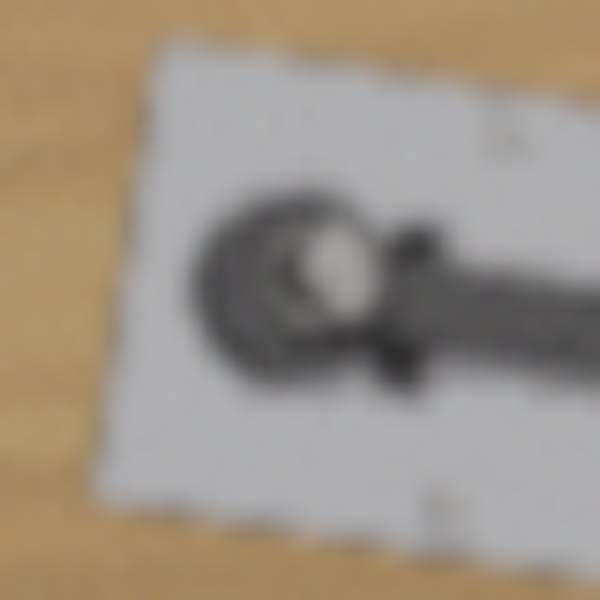

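```bash
python3 - <<'E'
from h import *
S=cam("scene");g=np.array([.4923,-.1365,0]);j=np.array([.99,-.142,0])
for k in(-.057,-.0425,.0425,.057):
  for z in (.2025,.2155): print(k,z,((proj(S,g+k*j+[0,0,z])[0]-[184,123]+.5)*8).round(0))
E
```

```text
-0.057 0.2025 [476. 139.]
-0.057 0.2155 [476. 115.]
-0.0425 0.2025 [458. 154.]
-0.0425 0.2155 [457. 130.]
0.0425 0.2025 [345. 245.]
0.0425 0.2155 [344. 221.]
0.057 0.2025 [325. 261.]
0.057 0.2155 [324. 237.]
```

servo_tool:
  series:
    - [15, 1, 2, 0, 0, 0]
    - [30, 1, 5, 0, 0, 0]
    - [45, 1, 5, 0, 0, 0]
    - [57, 1, 5, 0, 0, 0]
    - [57, 1, 5, 0, 0, 0]
    - [57, 1, 5, 0, 0, 0]

```text
time_s: 4.3
tool_pos: [0.4968, -0.1324, 0.3177]
ee_rot: [168.3, 89.9, 160.5]
ft_force: [0.4, 0.0, 0.5]
gripper_width: 1.004
```

```bash
python3 go.py .498 -.1357 .118 -8
python3 look.py scene v5 60 .498,-.135,.142 .498,-.135,.118
```

```text
shift [44.7 -3.1  1.7] turn [ 0.16 -0.06 -0.01] | jawdir [ 0.991 -0.136 -0.001] grasp [ 0.4966 -0.1324  0.1627] q [-20.9  -6.2 116.5  -0.   69.7 -13.1] F [0.4 0.  0.5] w 1.004 t 4.3
[[234.0, 161.8], [234.2, 167.0]]
crop 203 139 13.333333333333334
```

View pics/v5.png

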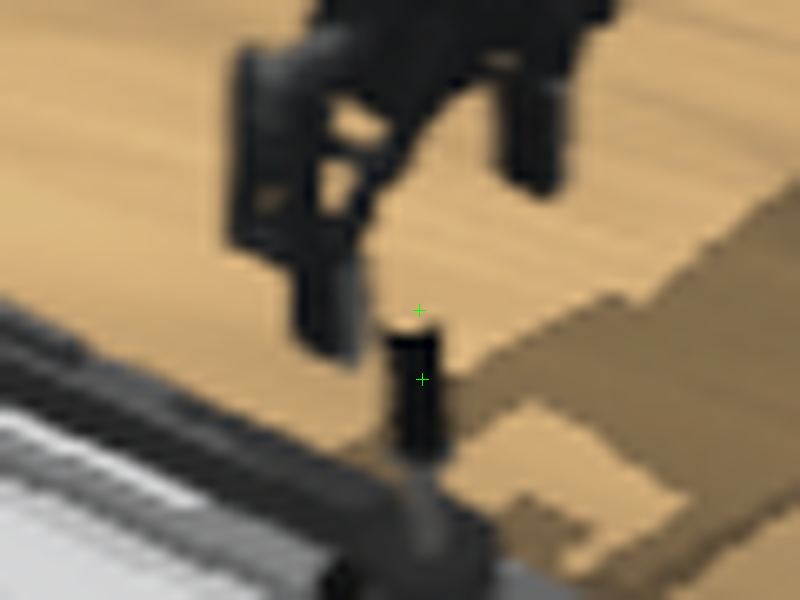

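```bash
python3 - <<'E'
from h import *
g=np.array([.4966,-.1324,0]);j=np.array([.991,-.136,0]);n=np.array([.136,.991,0])
P=[g+k*j+[0,0,z] for z,k in((.1575,-.0425),(.1575,.0425),(.1575,-.057),(.1575,.057))]+[g+[0,0,.3177]]
print(' '.join(','.join(f'{v:.4f}' for v in p) for p in P))
open('args','w').write(' '.join(','.join(f'{v:.4f}' for v in p) for p in P))
E
python3 look.py top v6 110 $(cat args)
```

```text
0.4545,-0.1266,0.1575 0.5387,-0.1382,0.1575 0.4401,-0.1246,0.1575 0.5531,-0.1402,0.1575 0.4966,-0.1324,0.3177
[[309.6, 229.6], [313.6, 200.1], [308.9, 234.7], [314.2, 195.1], [319.1, 211.4]]
crop 254 188 7.2727272727272725
```

View pics/v6.png

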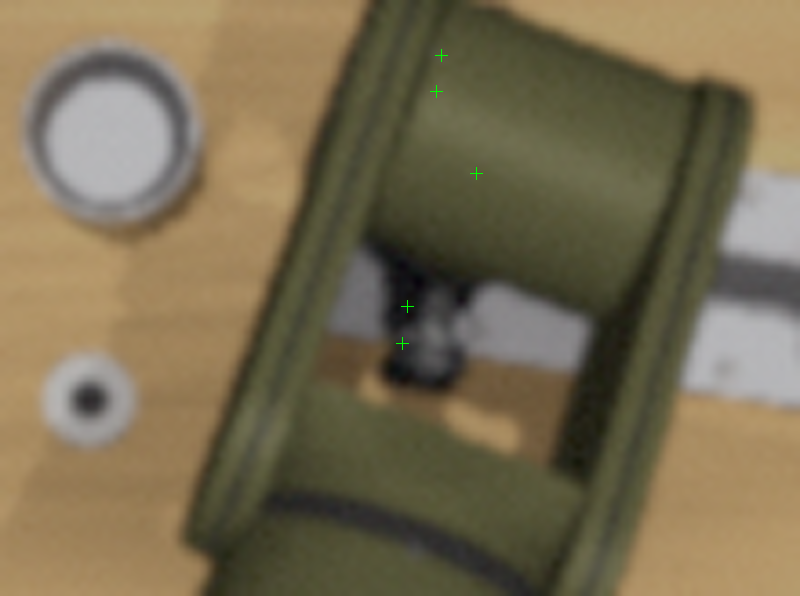

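```bash
cat > fit2.py <<'E'
from h import *
from scipy.optimize import least_squares
T=cam("top");S=cam("scene")
ft=lambda u:np.array([80,90])+(np.array(u)+.5)/2.162-.5
fs=lambda u:np.array([130,110])+(np.array(u)+.5)/2.667-.5
a,b=.137,.062;A,B=.135,.05
L=[(T,0,[-.1025,0,.086],ft([289,203])),(T,0,[.1025,0,.086],ft([152,250])),
 (S,0,[-.1025,0,.086],fs([454,284])),(S,0,[.1025,0,.086],fs([615,297])),
 (T,0,[-a,-b,.07],ft([297,159])),(T,0,[-a,b,.07],ft([326,239])),(T,0,[a,-b,.07],ft([121,219])),(T,0,[a,b,.07],ft([146,297])),
 (S,0,[-a,-b,.07],fs([421,318])),(S,0,[-a,b,.07],fs([428,257])),(S,0,[a,b,.07],fs([636,271])),(S,0,[a,-b,.07],fs([642,330])),
 (T,1,[-A,-B,.012],ft([656,270])),(T,1,[-A,B,.012],ft([648,337])),(T,1,[A,-B,.012],ft([476,245])),(T,1,[A,B,.012],ft([469,309])),
 (S,1,[-A,-B,.012],fs([139,172])),(S,1,[A,-B,.012],fs([283,237])),(S,1,[A,B,.012],fs([319,202])),
 (T,1,[-.1025,0,.08],ft([643,299])),(S,1,[-.1025,0,.08],fs([173,125])),(S,1,[.1025,0,.142],[233.4,163.1]),(T,1,[.1025,0,.142],[312.3,217.2]),
 (T,2,[0,0,.07],ft([410,250])),(S,2,[0,0,.07],fs([350,221]))]
def pr(c,P,w):
    q=(np.array(P)-c["origin"])@Rc(c)
    if c is T: q=R.from_rotvec(w).apply(q)
    return cv2.projectPoints(q[None],np.zeros(3),np.zeros(3),K(c),np.array(c["D"],float))[0][0,0]
def W(p,l): c,s=np.cos(p[2]),np.sin(p[2]); return [p[0]+c*l[0]-s*l[1],p[1]+s*l[0]+c*l[1],l[2]]
def res(x): return np.concatenate([pr(c,W(x[3*i:3*i+3],l),x[9:12]) -uv for c,i,l,uv in L])
x0=np.r_[.5576,.2588,1.909,.4762,-.2372,1.431,.529,-.011,0,0,0,0]
def full(x): return np.r_[res(x),x[8]]
r=least_squares(full,x0,loss='soft_l1'); x=r.x
print("top err deg",np.degrees(x[9:12]).round(2),"rms",np.sqrt(np.mean(res(x)**2)).round(2));print(res(x).reshape(-1,2).round(1).tolist())
for i,xs in((0,(0,-.0435,-.1025,.1025)),(1,(0,-.1025,-.0435,.1025)),(2,(0,))):
    p=x[3*i:3*i+3]; print(i,np.degrees(p[2]).round(1),[np.round(W(p,[v,0,0])[:2],4).tolist() for v in xs])
g=np.array([.4966,-.1324,.16])-.057*np.array([.991,-.136,0])
print("finger back in v6",((pr(T,g,x[9:12])-[254,188]+.5)*7.27).round())
E
python3 fit2.py
```

```text
top err deg [-0.28  0.23  0.01] rms 0.89
[[-0.1, 0.4], [-0.0, 0.1], [-0.7, -1.1], [0.1, -1.0], [1.3, -0.6], [0.2, -0.4], [-0.3, -0.3], [-0.5, 1.3], [0.1, 1.8], [-0.4, -0.8], [0.2, 0.2], [0.9, 4.3], [0.3, 0.1], [0.3, 0.2], [-0.0, -0.8], [-1.1, 0.3], [-0.5, -0.2], [-0.6, 0.5], [1.0, -0.5], [0.2, 0.1], [-0.7, 0.4], [1.6, -1.2], [-0.1, -0.2], [-0.0, 0.1], [-0.1, 0.1]]
0 109.4 [[0.5636, 0.262], [0.578, 0.221], [0.5976, 0.1654], [0.5295, 0.3587]]
1 82.0 [[0.4824, -0.233], [0.4681, -0.3345], [0.4763, -0.2761], [0.4966, -0.1315]]
2 0.0 [[0.5346, -0.0076]]
finger back in v6 [415. 357.]
```

servo_tool:
  series:
    - [12, 1, 4, 0, 0, 0]
    - [24, 1, 4, 0, 0, 0]
    - [36, 1, 4, 0, 0, 0]
    - [45, 1, 4, 0, 0, 0]
    - [45, 1, 4, 0, 0, 0]
    - [45, 1, 4, 0, 0, 0]
  jaw: 0.55

```text
time_s: 5.1
tool_pos: [0.5009, -0.1321, 0.2728]
ee_rot: [168.1, 89.9, 160.3]
ft_force: [0.5, -0.5, 0.1]
gripper_width: 0.452
```

```bash
python3 go.py .501 -.132 .118 -8
python3 look.py scene v7 60 .501,-.132,.142 .501,-.132,.118
```

```text
shift [-0.2  0.2  0.1] turn [ 0.15 -0.05 -0.01] | jawdir [ 0.991 -0.137 -0.001] grasp [ 0.5008 -0.1321  0.1178] q [-20.7  -2.6 117.9  -0.   64.8 -12.9] F [ 0.5 -0.5  0.1] w 0.452 t 5.1
[[234.3, 162.5], [234.5, 167.7]]
crop 204 140 13.333333333333334
```

View pics/v7.png

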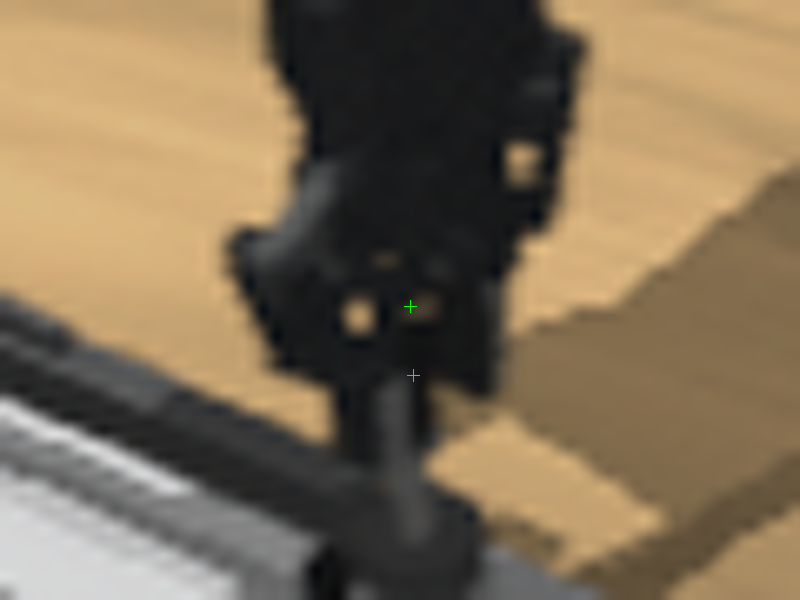

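servo_tool:
  series:
    - [0, 0, 0, 0, 0, 0]
    - [0, 0, 0, 0, 0, 0]
    - [0, 0, 0, 0, 0, 0]
    - [0, 0, 0, 0, 0, 0]
    - [0, 0, 0, 0, 0, 0]
  jaw: 1

```text
time_s: 5.65
tool_pos: [0.5003, -0.1321, 0.2741]
ee_rot: [-177.6, 89.7, 174.6]
ft_force: [-7.4, 0.4, 6.9]
gripper_width: 0.193
```

servo_tool:
  series:
    - [-10, 0, -1, 0, 0, 0]
    - [-20, 0, -1, 0, 0, 0]
    - [-32, 0, -1, 0, 0, 0]
    - [-45, 0, -1, 0, 0, 0]
    - [-60, 0, -1, 0, 0, 0]
    - [-80, 0, -1, 0, 0, 0]
    - [-100, 0, -1, 0, 0, 0]
    - [-110, 0, -1, 0, 0, 0]

```text
time_s: 6.45
tool_pos: [0.5009, -0.1321, 0.3877]
ee_rot: [-7.7, 89.6, -15.6]
ft_force: [-0.2, -0.3, 0.4]
gripper_width: 0.195
```

```bash
python3 go.py .5346 -.0076 .225 -8
python3 look.py scene v8 130 .5,-.132,.12 .5346,-.0076,.07
```

```text
shift [  7.7 128.   16.3] turn [0.15 0.41 0.06] | jawdir [ 0.991 -0.137  0.007] grasp [ 0.502  -0.1324  0.2327] q [-20.7  -9.3 112.4   0.   76.5 -12.9] F [-0.2 -0.3  0.4] w 0.195 t 6.45
[[234.6, 167.1], [260.8, 192.6]]
crop 169 119 6.153846153846154
```

View pics/v8.png

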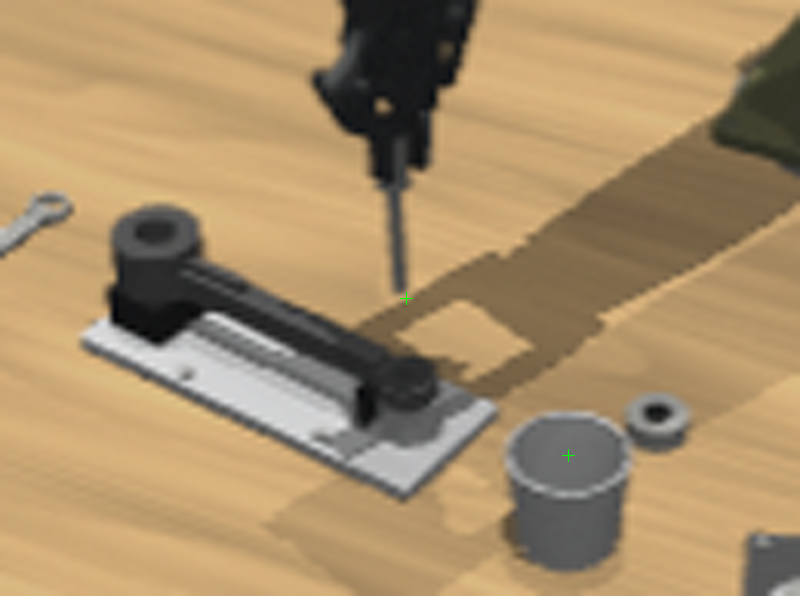

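servo_tool:
  series:
    - [1, 16, 2, 0, 0, 0]
    - [2, 40, 5, 0, 0, 0]
    - [4, 65, 8, 0, 0, 0]
    - [6, 90, 11, 0, 0, 0]
    - [7, 115, 14, 0, 0, 0]
    - [7, 128, 16, 0, 0, 0]
    - [7, 128, 16, 0, 0, 0]
    - [7, 128, 16, 0, 0, 0]

```text
time_s: 7.3
tool_pos: [0.5334, -0.0077, 0.3763]
ee_rot: [-90.2, 90.0, -98.0]
ft_force: [-0.0, -0.0, -0.7]
gripper_width: 0.193
```

```bash
python3 go.py .5346 -.0076 .114 -8
python3 look.py scene v9 80 .5346,-.0076,.07 .5346,-.0076,.12;python3 -c "import cv2"
```

```text
shift [107.3   0.3   1.2] turn [ 0.17 -0.    0.03] | jawdir [ 0.991 -0.136 -0.   ] grasp [ 0.5334 -0.0078  0.2213] q [ -6.6  -6.6 111.1  -0.   75.5   1.3] F [-0.  -0.  -0.7] w 0.193 t 7.3
[[260.8, 192.6], [261.0, 182.0]]
crop 220 162 10.0
```

View pics/v9.png

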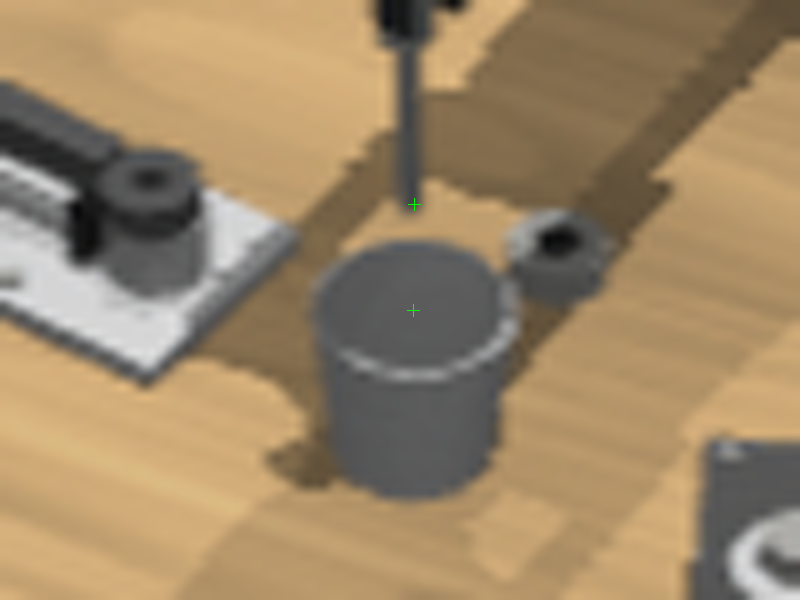

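servo_tool:
  series:
    - [12, 0, 1, 0, 0, 0]
    - [28, 0, 1, 0, 0, 0]
    - [45, 0, 1, 0, 0, 0]
    - [62, 0, 1, 0, 0, 0]
    - [80, 0, 1, 0, 0, 0]
    - [95, 0, 1, 0, 0, 0]
    - [104, 0, 1, 0, 0, 0]
    - [104, 0, 1, 0, 0, 0]

```text
time_s: 8.15
tool_pos: [0.5336, -0.0077, 0.27]
ee_rot: [-178.5, 89.8, 173.6]
ft_force: [-0.1, 0.6, -0.1]
gripper_width: 0.195
```

servo_tool:
  series:
    - [3, 0, 0, 0, 0, 0]
    - [3, 0, 0, 0, 0, 0]

```text
time_s: 8.35
tool_pos: [0.5346, -0.0076, 0.2699]
ee_rot: [0.8, 89.9, -7.0]
ft_force: [0.4, -0.4, -0.6]
gripper_width: 0.193
```

servo_tool:
  series:
    - [0, 0, 0, 0, 0, 0]
    - [0, 0, 0, 0, 0, 0]
    - [0, 0, 0, 0, 0, 0]
    - [0, 0, 0, 0, 0, 0]
    - [0, 0, 0, 0, 0, 0]
  jaw: 0

```text
time_s: 8.85
tool_pos: [0.5344, -0.0076, 0.2695]
ee_rot: [-5.2, 90.0, -13.1]
ft_force: [0.1, 1.2, 0.4]
gripper_width: 0.998
```

servo_tool:
  series:
    - [-10, 0, 0, 0, 0, 0]
    - [-25, 0, 0, 0, 0, 0]
    - [-50, 0, 0, 0, 0, 0]
    - [-75, 0, 0, 0, 0, 0]
    - [-100, 0, 0, 0, 0, 0]
    - [-100, 0, 0, 0, 0, 0]
    - [-100, 0, 0, 0, 0, 0]

```text
time_s: 9.55
tool_pos: [0.5345, -0.0076, 0.3709]
ee_rot: [0.7, 89.8, -7.1]
ft_force: [0.2, -0.2, -0.5]
gripper_width: 1.002
```

```bash
python3 go.py .4763 -.2761 .22 -8
python3 look.py scene v10 120 .50,-.13,.06 .4763,-.2761,.064 .4681,-.3345,.08 .4966,-.1315,.058 .5346,-.0076,.07 
```

```text
shift [  -4.1 -274.   -20.9] turn [ 0.15  0.16 -0.  ] | jawdir [ 0.991 -0.137  0.003] grasp [ 0.5349 -0.0076  0.2159] q [ -6.6  -6.3 111.3  -0.   74.8   1.3] F [ 0.2 -0.2 -0.5] w 1.002 t 9.55
[[235.6, 179.8], [205.6, 165.2], [193.8, 156.9], [235.6, 179.6], [260.8, 192.6]]
crop 175 134 6.666666666666667
```

View pics/v10.png

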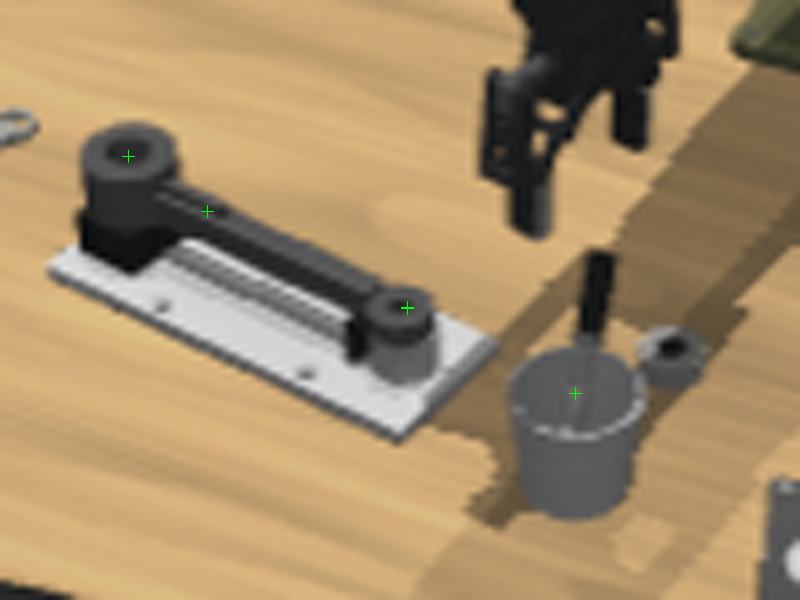

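servo_tool:
  series:
    - [-1, -25, -2, 0, 0, 0]
    - [-2, -65, -5, 0, 0, 0]
    - [-3, -110, -8, 0, 0, 0]
    - [-4, -155, -12, 0, 0, 0]
    - [-4, -200, -15, 0, 0, 0]
    - [-4, -240, -18, 0, 0, 0]
    - [-4, -268, -20, 0, 0, 0]
    - [-4, -274, -21, 0, 0, 0]

```text
time_s: 10.4
tool_pos: [0.475, -0.2784, 0.3715]
ee_rot: [161.3, 89.8, 153.2]
ft_force: [-0.1, 0.9, -0.9]
gripper_width: 0.999
```

```bash
python3 go.py .4763 -.2761 .053 -8
```

```text
shift [163.5   2.3   1.4] turn [-0.06 -0.16 -0.06] | jawdir [ 0.99  -0.14  -0.003] grasp [ 0.4746 -0.2782  0.2165] q [-36.   -4.1 109.2  -0.   75.1 -27.9] F [-0.1  0.9 -0.9] w 0.999 t 10.4
```

servo_tool:
  series:
    - [15, 2, 1, 0, 0, 0]
    - [40, 2, 1, 0, 0, 0]
    - [65, 2, 1, 0, 0, 0]
    - [90, 2, 1, 0, 0, 0]
    - [108, 2, 1, 0, 0, 0]
    - [115, 2, 1, 0, 0, 0]
    - [115, 2, 1, 0, 0, 0]

```text
time_s: 11.1
tool_pos: [0.477, -0.2726, 0.2559]
ee_rot: [149.6, 89.8, 141.8]
ft_force: [0.1, -0.5, -0.4]
gripper_width: 1.001
```

```bash
python3 go.py .4763 -.2761 .053 -8
python3 look.py scene v11 80 .4763,-.2761,.08 .4763,-.2761,.064
```

```text
shift [47.9 -3.6 -0. ] turn [ 0.23 -0.21 -0.12] | jawdir [ 0.991 -0.135 -0.004] grasp [ 0.4764 -0.2722  0.1009] q [-35.4   2.6 114.5   0.   63.1 -27.6] F [ 0.1 -0.5 -0.4] w 1.001 t 11.1
[[205.3, 161.9], [205.6, 165.2]]
crop 165 131 10.0
```

View pics/v11.png

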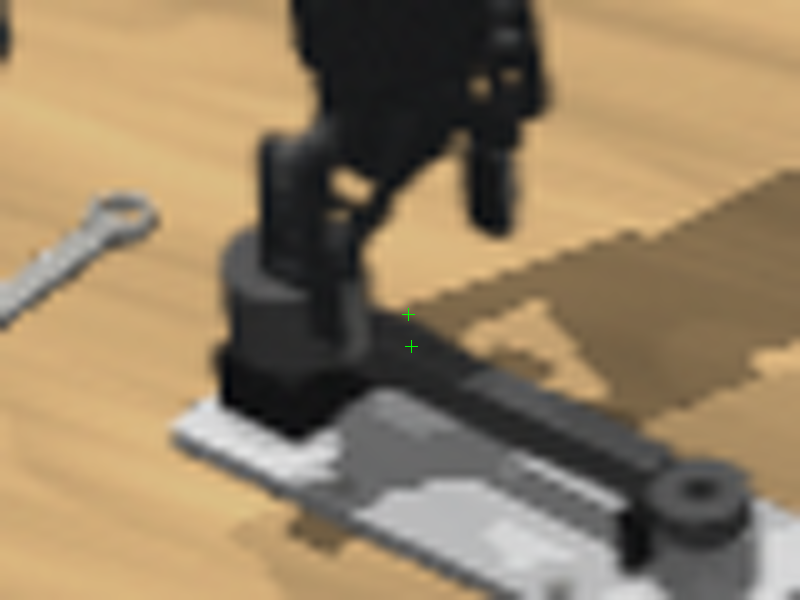

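servo_tool:
  series:
    - [10, -3, 0, 0, 0, 0]
    - [22, -3, 0, 0, 0, 0]
    - [34, -3, 0, 0, 0, 0]
    - [44, -3, 0, 0, 0, 0]
    - [48, -3, 0, 0, 0, 0]
    - [48, -3, 0, 0, 0, 0]

```text
time_s: 11.75
tool_pos: [0.4766, -0.277, 0.2091]
ee_rot: [152.4, 89.9, 144.5]
ft_force: [0.1, -0.1, -0.0]
gripper_width: 1.0
```

servo_tool:
  series:
    - [0, 0, 0, 0, 0, 0]
    - [0, 0, 0, 0, 0, 0]
    - [0, 0, 0, 0, 0, 0]
    - [0, 0, 0, 0, 0, 0]
    - [0, 0, 0, 0, 0, 0]
    - [0, 0, 0, 0, 0, 0]
    - [0, 0, 0, 0, 0, 0]
  jaw: 1

```text
time_s: 12.45
tool_pos: [0.4768, -0.2773, 0.2109]
ee_rot: [-172.4, 89.9, 179.7]
ft_force: [-4.2, 1.3, 5.6]
gripper_width: 0.201
```

```bash
python3 go.py .4763 -.2761 .053 -8
```

```text
shift [ 2.9  1.2 -0.6] turn [ 0.16 -0.07  0.01] | jawdir [ 0.991 -0.136 -0.001] grasp [ 0.4766 -0.2773  0.0559] q [-35.8   6.4 115.4  -0.   58.2 -27.9] F [-4.2  1.3  5.6] w 0.201 t 12.45
```

servo_tool:
  series:
    - [-5, 0, 0, 0, 0, 0]
    - [-12, 0, 0, 0, 0, 0]
    - [-22, 0, 0, 0, 0, 0]
    - [-34, 0, 0, 0, 0, 0]
    - [-48, 0, 0, 0, 0, 0]
    - [-60, 0, 0, 0, 0, 0]
    - [-68, 0, 0, 0, 0, 0]
    - [-70, 0, 0, 0, 0, 0]

```text
time_s: 13.25
tool_pos: [0.4774, -0.2775, 0.2823]
ee_rot: [-27.6, 89.8, -35.4]
ft_force: [-0.0, -0.2, -6.0]
gripper_width: 0.199
```

servo_tool:
  series:
    - [-10, 0, 0, 0, 0, 0]
    - [-25, 0, 0, 0, 0, 0]
    - [-45, 0, 0, 0, 0, 0]
    - [-65, 0, 0, 0, 0, 0]
    - [-85, 0, 0, 0, 0, 0]
    - [-105, 0, 0, 0, 0, 0]
    - [-115, 0, 0, 0, 0, 0]
    - [-120, 0, 0, 0, 0, 0]

```text
time_s: 14.05
tool_pos: [0.4771, -0.2773, 0.4021]
ee_rot: [-28.3, 89.9, -36.1]
ft_force: [-0.6, 0.5, -6.3]
gripper_width: 0.2
```

```bash
python3 go.py .578 .221 .245 19.4
python3 look.py scene v12 130 .478,-.25,.25 .4683,-.335,.28 .4966,-.1326,.26
```

```text
shift [  1.6 507.5  31.9] turn [-27.26   0.1    0.09] | jawdir [ 0.991 -0.137  0.002] grasp [ 0.4774 -0.2776  0.2471] q [-35.7  -5.3 107.3  -0.   77.8 -27.9] F [-0.6  0.5 -6.3] w 0.2 t 14.05
[[207.7, 126.7], [188.7, 113.1], [233.7, 134.7]]
crop 142 78 6.153846153846154
```

View pics/v12.png

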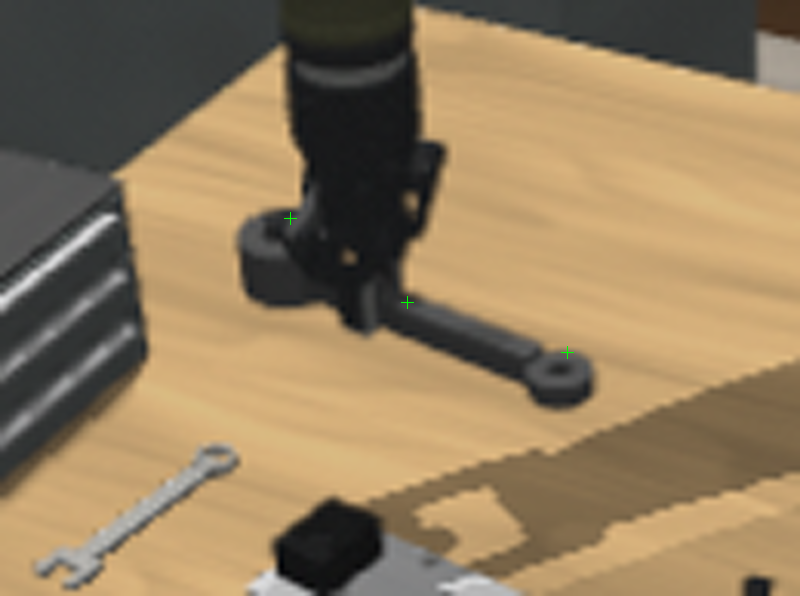

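servo_tool:
  series:
    - [0, 12, 1, 0, 0, 0]
    - [0, 36, 2, -2, 0, 0]
    - [0, 70, 4, -4, 0, 0]
    - [0, 105, 7, -6, 0, 0]
    - [0, 140, 9, -8, 0, 0]
    - [0, 175, 11, -10, 0, 0]
    - [0, 210, 13, -12, 0, 0]
    - [0, 245, 15, -14, 0, 0]

```text
time_s: 14.9
tool_pos: [0.5249, -0.0344, 0.3986]
ee_rot: [155.0, 89.8, 161.2]
ft_force: [0.9, -0.4, -6.5]
gripper_width: 0.199
```

```bash
python3 go.py .578 .221 .245 19.4
```

```text
shift [ -1.3 248.1  80.6] turn [-13.16  -0.14  -0.09] | jawdir [ 0.994  0.109 -0.003] grasp [ 0.5244 -0.0343  0.2436] q [ -9.6  -8.5 110.6   0.   78.1 -15.9] F [ 0.9 -0.4 -6.5] w 0.199 t 14.9
```

servo_tool:
  series:
    - [0, 35, 11, -2, 0, 0]
    - [0, 70, 23, -4, 0, 0]
    - [0, 105, 34, -6, 0, 0]
    - [0, 140, 45, -8, 0, 0]
    - [0, 175, 57, -10, 0, 0]
    - [0, 205, 67, -11, 0, 0]
    - [0, 230, 75, -12, 0, 0]
    - [0, 242, 79, -13, 0, 0]

```text
time_s: 15.7
tool_pos: [0.5773, 0.2151, 0.3983]
ee_rot: [160.2, 89.8, 179.5]
ft_force: [-0.8, -0.9, -6.2]
gripper_width: 0.199
```

servo_tool:
  series:
    - [0, 0, 0, 0, 0, 0]
    - [0, 0, 0, 0, 0, 0]
    - [0, 0, 0, 0, 0, 0]

```text
time_s: 16.0
tool_pos: [0.5777, 0.2117, 0.3998]
ee_rot: [-164.5, 89.9, -145.4]
ft_force: [-0.6, 0.4, -6.7]
gripper_width: 0.199
```

```bash
python3 go.py .578 .221 .135 19.4
python3 - <<'E'
from h import *
for n in("scene","top"):
    c=cam(n); cv2.imwrite(f"pics/{n}_e.png",c["pixels"])
    for t in("lever","module"):
        for d in manip.cut_out(n,t)[:1]:
            ys,xs=np.nonzero(d["region"]); print(n,t,round(d["p"],2),d["region"].sum(),xs.min(),xs.max(),ys.min(),ys.max())
E
```

```text
shift [109.8   8.8   3.4] turn [-0.32 -0.07  0.02] | jawdir [ 0.945  0.327 -0.001] grasp [0.5776 0.2116 0.2448] q [15.1  3.  99.4 -0.  77.7 -4. ] F [-0.6  0.4 -6.7] w 0.199 t 16.0
scene lever 0.74 784 289 370 166 190
scene module 0.74 3194 288 371 206 250
top lever 0.7 536 149 220 163 197
top module 0.76 1189 151 229 164 210
```

servo_tool:
  series:
    - [6, 2, 1, 0, 0, 0]
    - [18, 4, 2, 0, 0, 0]
    - [34, 6, 3, 0, 0, 0]
    - [50, 8, 3, 0, 0, 0]
    - [68, 8.5, 3.5, 0, 0, 0]
    - [86, 8.5, 3.5, 0, 0, 0]
    - [100, 8.5, 3.5, 0, 0, 0]
    - [108, 8.5, 3.5, 0, 0, 0]

```text
time_s: 17.1
tool_pos: [0.5777, 0.2216, 0.2892]
ee_rot: [177.1, 89.8, -163.7]
ft_force: [-0.6, 0.8, -6.7]
gripper_width: 0.197
```

servo_tool:
  series:
    - [0, 0, 0, 0, 0, 0]
    - [0, 0, 0, 0, 0, 0]
    - [0, 0, 0, 0, 0, 0]

```text
time_s: 17.4
tool_pos: [0.579, 0.2218, 0.2937]
ee_rot: [-3.7, 89.9, 15.4]
ft_force: [1.0, -0.6, -6.5]
gripper_width: 0.198
```

```bash
python3 go.py .578 .221 .135 19.4
cat > chk.py <<'E'
from h import *
from scipy.optimize import least_squares
s=manip.get_state();C=R.from_euler('xyz',s["ee_rot"],degrees=True).as_matrix();g=np.array(s["tool_pos"])+.155*C[:,0]
yaw=np.degrees(np.arctan2(C[1,2],C[0,2]))+90
t=np.linspace(0,2*np.pi,40)
def ring(x,r,z): return np.c_[x+r*np.cos(t),r*np.sin(t),0*t+z]
def box(x0,x1,h,z0,z1): return np.array([[x,y,z] for x in(x0,x1) for y in(-h,h) for z in(z0,z1)],float)
lev=[np.r_[ring(0,.03,0),ring(0,.03,.038)],np.r_[ring(.205,.02,0),ring(.205,.02,.016)],box(.02,.195,.009,0,.022)]
mod=[box(-.137,.137,.062,0,.07)]
def W(P,x,y,z,a): a=np.radians(a);return P@np.array([[np.cos(a),np.sin(a),0],[-np.sin(a),np.cos(a),0],[0,0,1]])+[x,y,z]
def sil(c,parts,*p):
    m=np.zeros((384,512),np.uint8)
    for P in parts: cv2.fillConvexPoly(m,cv2.convexHull(proj(c,W(P,*p)).astype(np.float32)).round().astype(int),1)
    return m>0
b=np.radians(yaw);lb=[g[0]-.059*np.cos(b),g[1]-.059*np.sin(b),g[2]-.011,yaw]
print("pred boss",np.round(lb,4))
for n in("scene","top"):
    c=cam(n)
    for t_,parts,p in(("lever",lev,lb),("module",mod,[.5636,.262,0,109.4])):
        D=manip.cut_out(n,t_)
        if not D: print(n,t_,"none");continue
        m=D[0]["region"];q=sil(c,parts,*p)
        best=max(((np.sum(m&np.roll(q,(dy,dx),(0,1)))/np.sum(m|np.roll(q,(dy,dx),(0,1)))),dx,dy) for dx in range(-7,8) for dy in range(-7,8))
        f=lambda k:[int(v) for v in(np.nonzero(k)[1].min(),np.nonzero(k)[1].max(),np.nonzero(k)[0].min(),np.nonzero(k)[0].max())]
        print(n,t_,round(D[0]["p"],2),"best IoU,dx,dy",np.round(best,2),"obs",f(m),"pred",f(q))
E
python3 chk.py
```

```text
shift [ 3.7 -0.4 -1.2] turn [-0.26  0.14  0.01] | jawdir [0.945 0.328 0.002] grasp [0.5793 0.2219 0.1387] q [ 16.    8.6 104.   -0.   67.3  -3.1] F [ 1.  -0.6 -6.5] w 0.198 t 17.4
pred boss [  0.5987   0.1661   0.1277 109.1435]
scene lever 0.8 best IoU,dx,dy [ 0.76 -2.    1.  ] obs [290, 366, 193, 216] pred [291, 370, 192, 216]
scene module 0.67 best IoU,dx,dy [ 0.83  0.   -1.  ] obs [288, 370, 210, 249] pred [286, 371, 205, 252]
top lever 0.64 best IoU,dx,dy [0.34 3.   0.  ] obs [159, 219, 170, 198] pred [135, 220, 168, 209]
top module 0.65 best IoU,dx,dy [0.26 0.   2.  ] obs [135, 229, 164, 210] pred [134, 231, 161, 227]
```

```bash
cat > e.py <<'E'
from h import *
b=np.radians(109.14);d=np.array([np.cos(b),np.sin(b),0])
c=cam("scene");g=cv2.cvtColor(c["pixels"],cv2.COLOR_BGR2GRAY)
B=np.array([.5987,.1661,.1277])
for nm,P in(("eye top",B+.205*d+[0,0,.016]),("boss top",B+[0,0,.038])):
    u=proj(c,P)[0];x,y=u.round().astype(int);print(nm,u.round(1),"rows",y-8,y+12,"cols",x-15,x+14)
    for r in range(y-8,y+13): print(r,' '.join(f"{v:3d}" for v in g[r,x-15:x+15]))
E
python3 e.py
```

```text
eye top [363.5 207.9] rows 200 220 cols 349 378
200 181 181 181 181 179 180 179 179 180 180 178 178 177 175 174 172 172 173 174 173 173 173 173 174 175 179 181 182 180 180
201 179 180 181 180 179 178 178 177 177 178 178 177 177 177 176 175 175 173 171 172 172 173 173 172 172 172 172 174 178 180
202 177 177 177 178 178 179 178 177 176 176 175 176 176 176 176 176 175 176 174 174 172 170 170 171 173 173 172 171 172 172
203 174 175 176 177 175 175 176 176 176 176 175 175 175 174 174 175 175 175 175 174 174 172 172 171 170 170 171 172 171 172
204 169 169 168 168 170 174 175 173 173 174 173 173 174 173 173 172 171 170 171 172 173 171 171 171 170 171 170 170 170 170
205 125 144 141 130 141 163 164 165 168 167 156 142 142 156 168 169 170 170 170 169 169 169 169 170 170 170 170 169 169 169
206  85  84  83  84  87  94  96 110 119 113  95  85  86  86  98 115 149 166 169 169 167 167 166 166 166 167 168 169 169 169
207  84  85  86  86  85  86  87  85  84  85  84  84  84  84  84  85  86 108 149 165 167 167 167 165 164 164 164 167 170 175
208  82  84  84  85  84  85  86  86  85  83  83  76  64  58 
[... 3504 characters left out ...]
  41  41  52  58  56  54  53  46  43  43  41  40  44  46  47  47  46  45  45  46
206 173 172 171 170 118  37  39  39  39  41  42  43  43  44  42  42  43  43  44  43  41  40  39  38  40  39  38  39  37  37
207 168 169 170 148  92  39  39  39  40  41  41  41  42  45  43  42  44  42  42  42  42  41  39  39  39  38  38  38  38  43
208 166 165 166 149 101  48  38  39  40  42  40  41  42  43  43  43  43  41  42  42  42  40  39  39  38  38  39  39  38  46
209 175 172 169 150 104  56  40  40  40  41  41  42  43  43  45  43  43  42  43  41  41  40  39  39  39  39  39  39  39  51
210 177 177 177 158 114  71  49  40  40  40  41  43  42  42  44  44  43  43  43  41  41  42  43  41  41  43  42  41  40  57
```

servo_tool:
  series:
    - [0, 2, -1, 0, 0, 0]
    - [0, 4, -2, 0, 0, 0]
    - [0, 4, -2, 0, 0, 0]
    - [0, 4, -2, 0, 0, 0]
    - [0, 4, -2, 0, 0, 0]
    - [0, 4, -2, 0, 0, 0]

```text
time_s: 18.35
tool_pos: [0.5753, 0.2248, 0.2923]
ee_rot: [-129.5, 90.0, -110.4]
ft_force: [0.5, -0.7, -6.6]
gripper_width: 0.197
```

```bash
python3 go.py .576 .225 .1385 19.4; python3 - <<'E'
from h import *
c=cam("scene")
b=np.radians(109.4)
for t in("pin","cup","strap","link","jar","collar"):
    print(t,[(np.round(d["xy"],1).tolist(),round(d["p"],2)) for d in manip.look_for("scene",t)[:2]])
s=manip.get_state();print(np.abs(s["joint_vel"]).max().round(2),s["tool_pos"].round(4),s["gripper_width"])
g=cv2.cvtColor(c["pixels"],cv2.COLOR_BGR2GRAY)
print(g[206:214,355:371]);print(g[193:207:2,284:306])
E
```

```text
shift [-1.2 -0.   0.8] turn [-0.25 -0.    0.  ] | jawdir [ 0.945  0.328 -0.   ] grasp [0.5752 0.2248 0.1373] q [ 16.4   8.4 104.3  -0.   67.2  -2.8] F [ 0.5 -0.7 -6.6] w 0.197 t 18.35
pin [([277.6, 264.9], 0.41)]
cup [([259.9, 201.3], 0.94)]
strap [([391.4, 244.5], 0.75)]
link [([278.4, 267.1], 0.5), ([233.5, 242.1], 0.46)]
jar [([232.8, 238.9], 0.77), ([331.4, 232.6], 0.34)]
collar [([273.9, 188.3], 0.48)]
0.03 [0.5753 0.2247 0.2923] 0.20102913125550237
[[ 84  84  97 117 107  86  85  86  86  85  99 132 159 168 168 166]
 [ 87  86  86  86  85  85  84  82  82  83  86  85 111 151 166 167]
 [ 85  84  85  85  83  84  74  53  51  64  78  84  84 110 152 163]
 [ 57  61  69  73  76  84  68  43  42  39  58  78  83  84 142 158]
 [ 43  44  43  64  83  84  75  59  48  47  65  80  84  83 124 151]
 [ 43  44  42  53  73  82  84  85  79  81  84  84  85  80 121 150]
 [ 44  43  42  37  47  65  77  82  84  84  84  81  81  64 140 158]
 [ 55  53  46  41  39  39  47  63  74  76  71  67  51  68 144 158]]
[[170 173 173 168 164 164 165 168 171 173 171 165 137 119 100  69  55  55
   63  58  67  79]
 [164 164 164 163 164 166 168 171 170 144 103  85  85  85  69  54  54  53
   47  43  45  44]
 [174 171 169 167 166 164 163 161 130  94  85  84  84  62  39  38  40  39
   40  39  41  43]
 [168 170 169 169 170 172 173 153 109  85  84  84  78  58  40  38  39  39
   38  38  37  40]
 [176 174 172 170 168 168 169 134  72  71  84  84  85  86  79  62  49  43
   42  48  69  75]
 [171 171 173 174 175 176 174 126  54  39  39  60  78  84  85  85  84  77
   75  76  75  75]
 [174 173 172 174 176 176 160 110  52  39  39  41  40  42  41  41  43  43
   43  43  43  43]]
```

```bash
python3 -c "
from h import *
c=cam('scene')
print('eye',atz(c,(363.3,209.2),.1423).round(4),'stud',atz(c,(130+615.5/2.667-.5,110+297.5/2.667-.5),.086).round(4))
print('boss',atz(c,(301.6,198.3),.1643).round(4),'spigot',atz(c,(130+454.5/2.667-.5,110+284.5/2.667-.5),.086).round(4))
print(manip.sign_off())"
```

```text
eye [0.5362 0.3606 0.1423] stud [0.5344 0.3598 0.086 ]
boss [0.5992 0.1683 0.1643] spigot [0.6016 0.1695 0.086 ]
the job is handed in; nothing more can be done
None
```

I pulled the pin and stood it in the cup, where it leans. I then gripped the lever near its balance point and handed in while holding it over the module. The hand-in gave no verdict.

**Last checks**
- **Position:** in the scene camera, the eye was about 2 mm from the stud's axis and the boss about 3 mm from the spigot's axis. The limit is 15 mm.
- **Height:** the lever's underside was about 40 mm above the tops of the spigot and stud. This is worked out from the arm's pose.
- **Hold:** the arm was still, with the grip at the lever's width and a steady force of 6.6 N, which fits the lever's weight. It took about 18 s of the 58 s.
- **Level:** I judged this from one picture just after lifting, where the lever looked about 1° off at most.

**What failed or disagreed**
- **Top camera:** it disagreed with both the scene camera and the arm's own position by roughly 5–15 mm. I fitted a correction, and the final checks rest on the scene camera.
- **Pin at the end:** the network did not find the pin in the cup; its one hit, with low confidence, was on the copper bar. I saw the pin standing in the cup right after releasing it, and nothing came near it afterwards.
- **Bystanders:** the networks placed the strap, jar and collar within about 3 pixels (roughly 1 cm) of where they started, and the copper bar within about 5. I did not check the driver or spanner at the end.

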